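# Lid a sample tray and press it into the stack magazine

## Robot

A 6-joint arm with a two-finger parallel gripper is mounted at the origin on the work surface. World frame = base frame: x ahead of the robot, y to its left, z up, the work surface at z = 0. Lengths are in m, angles in degrees, forces in N, time in s.
With the tool pointing down it reaches from about 0.325 to 0.85 m from the base axis. Payload 15.5 kg.
Tool frame: the origin (TCP) lies at the very end of the fingers, on their centre line; the grasp point (between the pads) lies arm.grip_depth behind it (arm.grip_depth is the distance from the TCP to the grasp point, in m); z points along the fingers, y is the direction in which the jaws open and shut (so a half turn about z gives the same grasp; the last joint's range is limited). The gripper opens to 91 mm and grips with 3 to 60 N. Pads are 32 mm wide; open, the fingers measure 118 mm over their backs; the gripper's body (76 mm by 178 mm) begins 60 mm behind the grasp point.
Start: joints at [-72.622, 28.281, 77.091, -0, 74.628, -5.472], TCP at [0.243, -0.576, 0.214] pointing down, gripper open.
Joint ranges: [-166.48, 166.48], [-47.26, 123.95], [12.59, 153.08], [-70.14, 250.14], [6.76, 159.57], [-176.63, 176.63]. Speed limits (degrees/s): [108.29, 108.29, 147.25, 172.46, 172.46, 172.46].

## Interface

Orientations are given as a 3x3 rotation matrix whose columns are the frame's x, y, z axes.
In Python, from rig import arm gives the robot as it stands. Calls block until the motion is done:
- arm.move_to(position, orientation): joint-space move of the TCP to a pose.
- arm.move_l(position, orientation=None, feed=0.15): straight line of the TCP; orientation=None keeps the orientation; feed is the mean speed in m/s.
- arm.move_joints(angles): joint-space move.
- arm.grip(opening): finger opening in m; the grip force is fixed at half the most; returns when the fingers have stopped.
- arm.sleep(seconds).
- arm.solve_ik(position, orientation): joint angles nearest the present ones, or None.
- arm.snapshot(name): name is "scene" or "top" or "wrist"; returns the picture (420x560x3 uint8, red, green, blue); there is no depth.
- arm.get_calibration(name): a dict with "intrinsics" (3x3 intrinsics, pixels), "k1" (the pictures are not rectified: a ray, as slopes to the right and down, at radius r is drawn at 1 + k1 r^2 times it, then the intrinsics apply), "cam_to_world" (4x4, takes a point from camera to world coordinates). Camera axes: x right, y down, z forward; pixel columns grow to the right and rows downward; lengths in m; the calibration is good to about 2 mm. A picture is of the moment at which its call begins: read the wrist's pose just before it. get_calibration takes no time and is no camera call; for the wrist camera it gives the pose at the moment of the call.
A pose or a line that the arm cannot do raises arm.Unreachable and nothing moves.
- arm.sign_off(): hands the job in, once; it reports no verdict.
Readings, each from a call of its own:
- arm.current_t(): time.
- arm.current_joint_positions(): joint angles.
- arm.current_dq(): joint speeds.
- arm.current_tau(): joint torques, N m.
- arm.current_ee_pos(): TCP position.
- arm.current_tool_rot(): TCP orientation.
- arm.current_force(): force on the tool from outside, world axes, zero at the start.
- arm.current_torque(): the same for the moment, N m.
- arm.current_width(): finger opening in m.
Only numpy, scipy, OpenCV 4.12 (cv2) and the standard library are available. Lean on these libraries where they do the work, as an engineer would, in place of code of your own. Each camera call takes 0.05 s, during which the arm holds its last target.

## Task

Fit the loose lid onto the open sample tray on the bench. Then carry the closed tray, as one unit, to the spring-loaded stack magazine, set it in the mouth lined up with the magazine and press it down on top of the tray already there, until both spring catches snap in over its lid and hold it. Take the gripper away, and leave the jar, the bowl and the spatula undisturbed.

Things in the scene. Friction and masses are not known exactly. Their poses are not given: they have to be found in the camera images.
- tray_center (a point): Open white tray on the bench with brown/grey-green feed bars, 104 (x) x 58 (y) x 38 mm, 0.2 kg; point at its centre, half-way up. Opening 94 x 48 mm, bars 8 mm below the rim. Hollow underside (18 mm) clears the rib of a tray below. z up; a half turn is alike. Grip across y by the side walls from above: the lid is narrower, and only rests on the tray, so lift by the tray, not the lid.
- lid_center (a point): Loose white lid, right side up, 0.05 kg; point at its centre, half-way up its 27 mm. From below: stepped plug 5 mm deep (87 x 41, then 90 x 44 mm: 2 mm play in the tray), plate 99 x 53 x 6 mm that rests on the rim, red grip rib 60 (x) x 14 (y) x 16 mm, from 2.5 mm below to 13.5 mm above this point. x lengthwise, z up; a half turn is alike. Seated, this point is 27.5 mm above tray_center.
- magazine_mouth (a point): On the vertical axis of the fixed aluminium magazine, 130 mm above the bench, level with the catches' underside; x lengthwise as the tray's, z up. A closed tray is held in it, its lid plate top at this level, its rib 16 mm above. Pressed home, the new tray_center is 25 mm below this point and its rib top 16 mm above it; press 3 to 8 mm further, the catches snap in, the spring lifts it to them.
- magazine: The magazine, origin under its centre on the bench, base 200 x 110 mm: four corner angles, pocket 107 (x) x 61 (y) mm, blue flares (6 mm wider each side) 157 to 174 mm above the bench; grey end blocks. Long sides open over 75 mm in the middle for fingers. A tray set in rests on the catches, underside about 144 to 150 mm above the bench. Then let go and push on its rib with closed fingers.
- follower (a joint): Yellow spring plate under the stack; m, grows as it is pressed down: 0 at the start with one tray, 0.044 with the second home, 0.054 at the stop. Spring 100 N/m, 7 N at 0. Pressing the second tray home takes about 10 N, at most 20 N. A gripper that holds the tray by its sides all the way down may hit the flares.
- catch_a (a joint): Orange sprung catch at the magazine's +x end, sliding level; m: 0 sprung fully in, 0.014 pushed right back. Flat below, 60 degree slope above, tip 42 mm from the axis, over the lid's end. A tray pressed down pushes it back (1 to 2 N); it snaps in once the lid has passed.
- catch_b (a joint): The same catch at the magazine's -x end.
- stored: The closed tray already in the magazine: 104 x 58 mm, 44 mm to the top of its lid plate, plus a 16 mm red rib; origin at the centre of its underside, z up.
- jar: Bystander: amber glass jar with metal cap, 72 mm across, 110 mm high; origin at the centre of its underside.
- bowl: Bystander: blue plastic bowl, 140 mm across, 55 mm high; origin at the centre of its underside.
- spatula_grip (a point): Bystander: spatula lying on the bench; this point is on its handle.
Mind the look-alikes: they are no part of the job. Leave any pink or yellow look-alike of the part that bears lid_center alone.

How it is judged (in metres and radians):
On the way, in this order (a step that is already met when the one before it is completed fails the run):
1. the lid is seated on the tray, the tray still outside the magazine (horizontal distance between lid_center and tray_center below 0.004 m and z of lid_center in the frame of tray_center between 0.025 and 0.029 m and angle between the x axis of lid_center and the x axis of tray_center, either way round below 0.09 rad and angle between the z axis of lid_center and the z axis of tray_center, either way round below 0.06 rad and horizontal distance between tray_center and magazine_mouth above 0.1 m), for 0.2 s.
2. the closed tray is brought to the mouth of the magazine, with its lid on (horizontal distance between lid_center and tray_center below 0.004 m and z of lid_center in the frame of tray_center between 0.025 and 0.029 m and angle between the x axis of lid_center and the x axis of tray_center, either way round below 0.09 rad and angle between the z axis of lid_center and the z axis of tray_center, either way round below 0.06 rad and horizontal distance between tray_center and magazine_mouth below 0.01 m and z of tray_center in the frame of magazine_mouth above 0.01 m), for 0.1 s.
At the end, for the whole second after the job is handed in: Lid seated on tray (4 mm, height 1.5 mm, 0.09 rad); closed tray on the stored one in the magazine: centred to 5 mm, aligned to 0.1 rad, level to 0.06 rad, its centre 22.5 mm or more below the catches; follower past 41 mm, both catches in to 3 mm, stored tray centred to 6 mm beneath; all at rest (horizontal distance between lid_center and tray_center below 0.004 m and z of lid_center in the frame of tray_center between 0.025 and 0.029 m and angle between the x axis of lid_center and the x axis of tray_center, either way round below 0.09 rad and angle between the z axis of lid_center and the z axis of tray_center, either way round below 0.06 rad and horizontal distance between tray_center and magazine_mouth below 0.005 m and angle between the x axis of tray_center and the x axis of magazine_mouth, either way round below 0.1 rad and angle between tray_center's own z axis and vertical below 0.06 rad and z of tray_center in the frame of magazine_mouth below -0.0225 m and value of joint follower above 0.041 m and value of joint each of catch_a, catch_b below 0.003 m and horizontal distance between stored and magazine_mouth below 0.006 m and z of stored in the frame of magazine_mouth below -0.084 m and linear speed of each of tray, lid below 0.01 m/s); the robot touches nothing.
It fails at once if the jar is moved by more than 30 mm (distance of jar from where it was at the start of the episode above 0.03 m).
It fails at once if the bowl is moved by more than 30 mm (distance of bowl from where it was at the start of the episode above 0.03 m).
It fails at once if the spatula is moved by more than 30 mm (distance of spatula_grip from where it was at the start of the episode above 0.03 m).
It also fails if it takes over 72 s, if anything falls off the work surface, if the arm or the gripper's body presses on something with over 40 N, if the wrist force passes 120 N, or if a joint passes its speed limit or range.

## Working session

There is one attempt and no reset: what is moved stays moved. The work goes in short steps, each a Python script; the robot and the scene stay as the last script left them, time stands still between calls to the robot, and variables do not carry over. Pictures are saved under pics/ and viewed, and the job is handed in when it is done.

```bash
ls; mkdir -p pics; python3 - <<'E'
from rig import arm
import cv2, numpy as np
for n in ["scene","top","wrist"]:
    c=arm.get_calibration(n); im=arm.snapshot(n); cv2.imwrite(f"pics/{n}0.png",im[:,:,::-1])
    print(n,c)
print(arm.grip_depth,arm.current_t(),arm.current_tool_rot(),arm.current_force())
E
```

```text
pics
scene {'intrinsics': array([[426.495359  ,   0.        , 278.09115965],
       [  0.        , 426.495359  , 206.90781439],
       [  0.        ,   0.        ,   1.        ]]), 'k1': -0.05620997316762721, 'cam_to_world': array([[ 0.16811397,  0.56930703, -0.80475288,  1.23831694],
       [ 0.98560885, -0.08242582,  0.14758446, -0.1057218 ],
       [ 0.01768845, -0.81798257, -0.57497098,  0.55753403],
       [ 0.        ,  0.        ,  0.        ,  1.        ]])}
top {'intrinsics': array([[397.5676343 ,   0.        , 275.89976742],
       [  0.        , 397.5676343 , 214.30901611],
       [  0.        ,   0.        ,   1.        ]]), 'k1': -0.10225649040062854, 'cam_to_world': array([[ 0.00707426, -0.98335307,  0.18156735,  0.44320595],
       [-0.99995714, -0.00804099, -0.00458877, -0.01230398],
       [ 0.00597236, -0.18152711, -0.98336781,  0.90086653],
       [ 0.        ,  0.        ,  0.        ,  1.        ]])}
wrist {'intrinsics': array([[346.71460816,   0.        , 277.9644744 ],
       [  0.        , 346.71460816, 213.45540803],
       [  0.        ,   0.        ,   1.        ]]), 'k1': -0.051295602774622, 'cam_to_world': array([[ 3.88911162e-01, -8.92987261e-01, -2.26543284e-01,
         3.05276034e-01],
       [-9.21275077e-01, -3.77125500e-01, -9.50188958e-02,
        -5.48957000e-01],
       [-5.84585770e-04,  2.45662591e-01, -9.69355224e-01,
         3.84982207e-01],
       [ 0.00000000e+00,  0.00000000e+00,  0.00000000e+00,
         1.00000000e+00]])}
0.0188 0.15 [[ 9.21543431e-01  3.88275191e-01 -2.85043058e-04]
 [ 3.88275282e-01 -9.21542958e-01  9.38733729e-04]
 [ 1.01807595e-04 -9.75759075e-04 -9.99999519e-01]] [ 0.16113416  0.4746719  -0.26966708]
```

View pics/scene0.png

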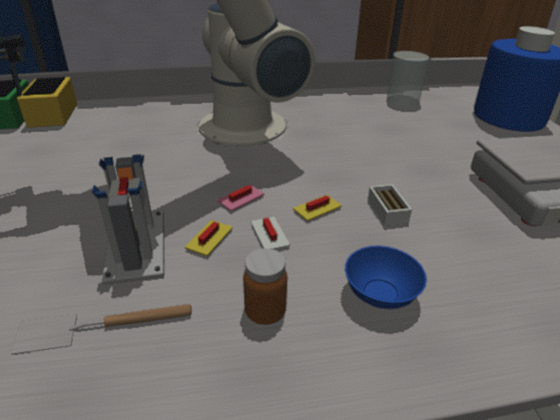

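View pics/top0.png

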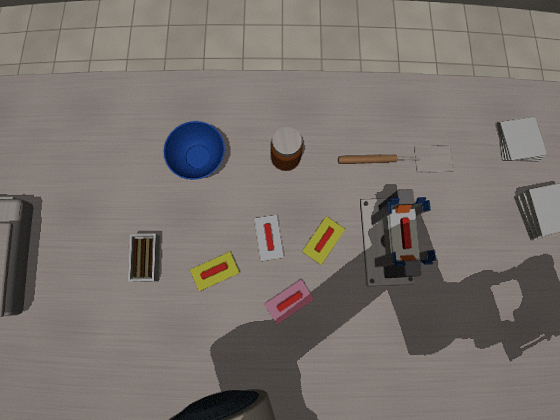

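View pics/wrist0.png

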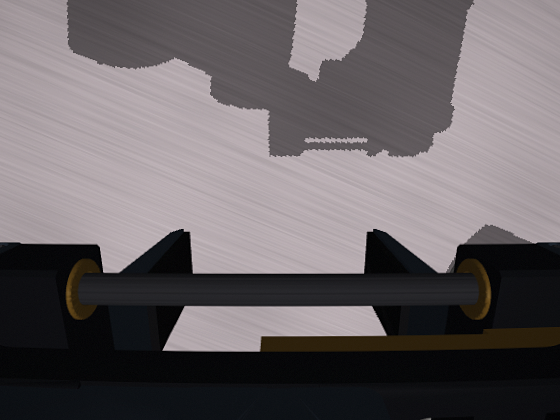

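The top view shows the white lid at about (268,238), the open tray at (143,257), the magazine at about (405,235), two yellow look-alikes and a pink one. I'll localise all of these with ray casts.

```bash
cat > h.py <<'E'
import numpy as np, cv2
from rig import arm
def rays(c,uv):
    K=c["intrinsics"]; d=np.array([c["k1"],0,0,0,0.])
    p=cv2.undistortPoints(np.asarray(uv,float).reshape(-1,1,2),K,d)[:,0]
    T=c["cam_to_world"]; v=np.c_[p,np.ones(len(p))]@T[:3,:3].T
    return T[:3,3],v
def plane(c,uv,z):
    o,v=rays(c,uv); return o+v*((z-o[2])/v[:,2])[:,None]
def proj(c,P):
    T=c["cam_to_world"]; q=(np.atleast_2d(P)-T[:3,3])@T[:3,:3]; p=q[:,:2]/q[:,2:]
    r2=(p**2).sum(1); p=p*(1+c["k1"]*r2)[:,None]; K=c["intrinsics"]
    return p*[K[0,0],K[1,1]]+[K[0,2],K[1,2]]
def rect(P):  # long axis angle, centre, size of min area rect of world xy points
    (cx,cy),(w,h),a=cv2.minAreaRect((P[:,:2]*1000).astype(np.float32))
    if w<h: w,h,a=h,w,a+90
    return np.array([cx,cy])/1000,(w,h),(a+90)%180-90
def blobs(mask,amin):
    cs,_=cv2.findContours(mask.astype(np.uint8),cv2.RETR_EXTERNAL,cv2.CHAIN_APPROX_NONE)
    return [k[:,0] for k in cs if cv2.contourArea(k)>amin]
def hsv(im): return cv2.cvtColor(im,cv2.COLOR_RGB2HSV)
def red(im):
    h=hsv(im); return ((h[...,0]<8)|(h[...,0]>172))&(h[...,1]>150)&(h[...,2]>60)
def snap(cam,name):
    c=arm.get_calibration(cam); im=arm.snapshot(cam); cv2.imwrite(f"pics/{name}.png",im[:,:,::-1]); return c,im
def down(deg): # tool x at angle deg in world, z down
    a=np.radians(deg); return np.array([[np.cos(a),np.sin(a),0],[np.sin(a),-np.cos(a),0],[0,0,-1.]])
E
python3 - <<'E'
from h import *
im=cv2.imread("pics/top0.png")[:,:,::-1].copy(); c=arm.get_calibration("top")
for k in blobs(red(im),40):
    for z in (.027,.146):
        print("red",k.mean(0),z,rect(plane(c,k,z)))
h=hsv(im)
for y,x in [(222,262),(257,268),(240,133),(275,150),(275,170)]: print(x,y,im[y,x],h[y,x])
# orange catches
o=(h[...,0]>=8)&(h[...,0]<22)&(h[...,1]>170)&(h[...,2]>120)
for k in blobs(o,10): print("or",k.mean(0),plane(c,[k.mean(0)],.14))
print(plane(c,[[143,257]],.038))
import itertools
E
```

```text
red [289.22641509 301.05660377] 0.027 (array([ 0.4142142 , -0.04624689]), (58.53818130493164, 13.672234535217285), -56.44009017944336)
red [289.22641509 301.05660377] 0.146 (array([ 0.4181622 , -0.04162466]), (50.566654205322266, 11.810404777526855), -56.4400749206543)
red [213.28070175 270.56140351] 0.027 (array([0.47851727, 0.11960819]), (58.581634521484375, 13.088761329650879), -64.89780044555664)
red [213.28070175 270.56140351] 0.146 (array([0.47370868, 0.10164487]), (50.60419845581055, 11.30636215209961), -64.89780044555664)
red [323.84313725 239.21568627] 0.027 (array([ 0.54965833, -0.1232415 ]), (59.26839065551758, 12.259760856628418), -34.10896301269531)
red [323.84313725 239.21568627] 0.146 (array([ 0.53516205, -0.10813442]), (51.19743728637695, 10.590303421020508), -34.10898971557617)
red [268.55172414 236.48275862] 0.027 (array([ 5.55238098e-01, -3.55186462e-04]), (58.667545318603516, 12.185945510864258), 9.424718856811523)
red [268.55172414 236.48275862] 0.146 (array([ 0.53998193, -0.00198234]), (50.67837905883789, 10.52649974822998), 9.424726486206055)
red [406.33333333 232.28985507] 0.027 (array([ 0.56559802, -0.30947403]), (66.33550262451172, 14.801492691040039), 2.832549810409546)
red [406.33333333 232.28985507] 0.146 (array([ 0.54893121, -0.26900647]), (57.30220031738281, 12.785874366760254), 2.8325717449188232)
262 222 [157 156 158] [135   3 158]
268 257 [155 154 156] [135   3 156]
133 240 [41 38 30] [22 68 41]
150 275 [45 27 15] [ 12 170  45]
170 275 [132 124 118] [ 13  27 132]
or [403.71428571 208.34285714] [[ 0.59775072 -0.26844358  0.14      ]]
[[0.50518178 0.27372123 0.038     ]]
```

```bash
python3 - <<'E'
import cv2
im=cv2.imread("pics/top0.png")
a=cv2.resize(im[180:300,350:450],None,fx=5,fy=5,interpolation=2)
cv2.imwrite("pics/top0mag.png",a)
a=cv2.resize(im[205:295,115:295],None,fx=4,fy=4,interpolation=2)
cv2.imwrite("pics/top0tl.png",a)
E
```

```text
(no output)
```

View pics/top0mag.png

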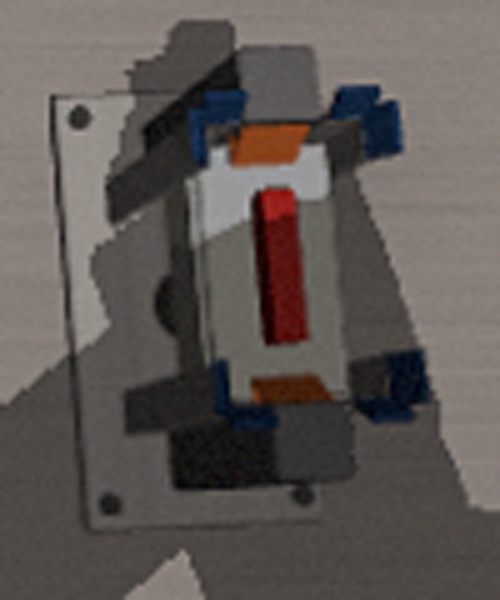

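View pics/top0tl.png

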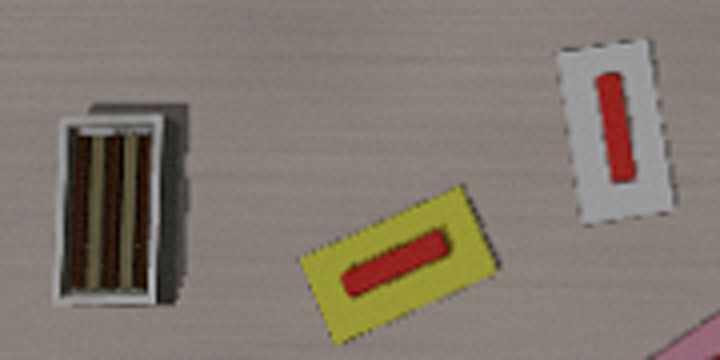

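```bash
python3 - <<'E'
from h import *
def view(x,y,a,z,name):
    R=down(a); p=np.array([x,y,0])-0.068*R[:,0]; p[2]=z
    arm.move_to(p,R); snap_c=snap("wrist",name); np.save(f"pics/{name}.npy",snap_c[0],allow_pickle=True); print(name,arm.current_t(),arm.current_joint_positions())
view(.549,-.269,3,.26,"mag1")
view(.555,0,9.4,.15,"lid1")
view(.505,.274,-2,.15,"tray1")
E
```

```text
mag1 1.6417 [-3.58065085e+01  1.99872508e+01  8.36098776e+01 -1.32077658e-02
  7.64134472e+01  5.12367230e+01]
lid1 2.7833 [-8.43767382e+00  2.20930123e+01  1.00502824e+02 -1.26736153e-02
  5.73269333e+01  7.22476928e+01]
tray1 3.9583 [ 2.55538063e+01  2.41534365e+01  9.67206067e+01 -1.55842272e-02
  5.91204148e+01  1.17623922e+02]
```

View pics/mag1.png

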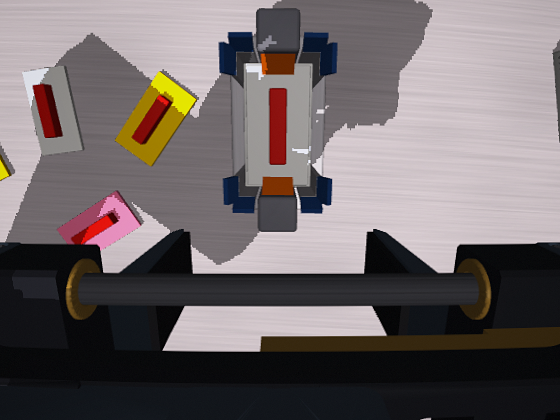

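View pics/lid1.png

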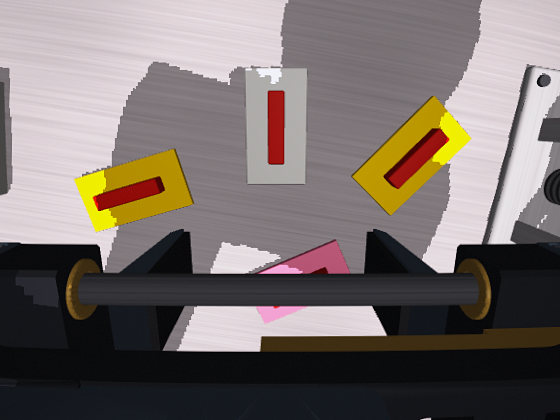

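View pics/tray1.png

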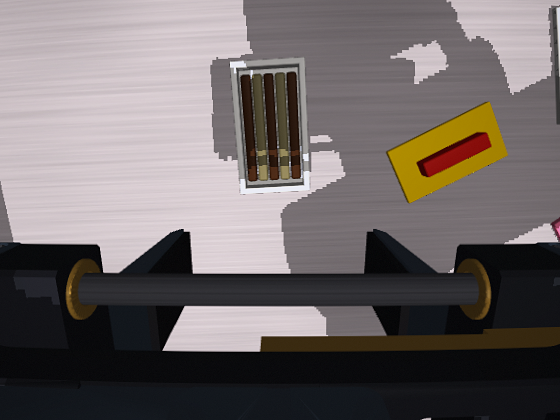

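```bash
python3 - <<'E'
from h import *
rd=lambda n:(np.load(f"pics/{n}.npy",allow_pickle=True).item(),cv2.imread(f"pics/{n}.png")[:,:,::-1].copy())
c,im=rd("lid1")
for k in blobs(red(im),300): print("red",k.mean(0),rect(plane(c,k,.027)))
c,im=rd("mag1")
for k in blobs(red(im),300): print("red",k.mean(0),rect(plane(c,k,.146)))
h=hsv(im)
b=(h[...,0]>100)&(h[...,0]<125)&(h[...,1]>130); b[232:]=0; b=cv2.morphologyEx(b.astype(np.uint8),cv2.MORPH_OPEN,np.ones((2,2)))
bl=blobs(b,60)
for k in bl: print("blue",k.mean(0),k.min(0),k.max(0))
P=np.vstack(bl); print("flares",rect(plane(c,P,.174)))
o=(h[...,0]>=8)&(h[...,0]<18)&(h[...,1]>200)&(h[...,2]>60);o[:,:250]=0;o[:,310:]=0
for k in blobs(o,60): print("or",k.mean(0),k.min(0),k.max(0))
c,im=rd("tray1")
cv2.imwrite("pics/tray1z.png",cv2.resize(im[50:200,200:320,::-1],None,fx=5 if 0 else 4,fy=4,interpolation=0))
c,im=rd("mag1")
cv2.imwrite("pics/mag1z.png",cv2.resize(im[0:240,210:350,::-1],None,fx=2.5,fy=2.5,interpolation=0))
c,im=rd("lid1")
cv2.imwrite("pics/lid1z.png",cv2.resize(im[55:195,230:320,::-1],None,fx=4,fy=4,interpolation=0))
E
```

```text
red [128.69426752 193.41401274] (array([0.47860458, 0.11874373]), (63.96531295776367, 13.736741065979004), -64.57658576965332)
red [416.04195804 157.11888112] (array([ 0.54986041, -0.12112573]), (60.23925018310547, 17.33176612854004), -34.510780334472656)
red [275.5433526  126.79190751] (array([0.55417535, 0.00079259]), (58.29584503173828, 12.70893383026123), 9.384199142456055)
red [ 95.14814815 227.51851852] (array([ 0.45392233, -0.11369295]), (47.86613082885742, 10.22997760772705), -56.16584014892578)
red [150.26213592 118.83495146] (array([ 0.54899225, -0.16701657]), (41.9504508972168, 10.428359031677246), -35.17925262451172)
red [277.5        125.99438202] (array([ 0.5480108, -0.2694158]), (59.45650863647461, 12.299418449401855), 3.0215556621551514)
red [ 44.08943089 110.70731707] (array([ 0.55242133, -0.07953436]), (41.63504409790039, 10.221589088439941), 9.176132202148438)
blue [318.44  197.648] [301 177] [332 213]
blue [238.01574803 197.52755906] [225 177] [255 213]
blue [322.45205479  52.        ] [304  34] [337  75]
blue [234.88275862  51.8137931 ] [221  33] [253  75]
flares (array([ 0.54745111, -0.27025339]), (127.33679962158203, 81.07772827148438), 2.7709133625030518)
or [277.02173913 185.68478261] [262 177] [292 194]
or [277.66336634  63.21782178] [261  54] [294  73]
```

View pics/tray1z.png

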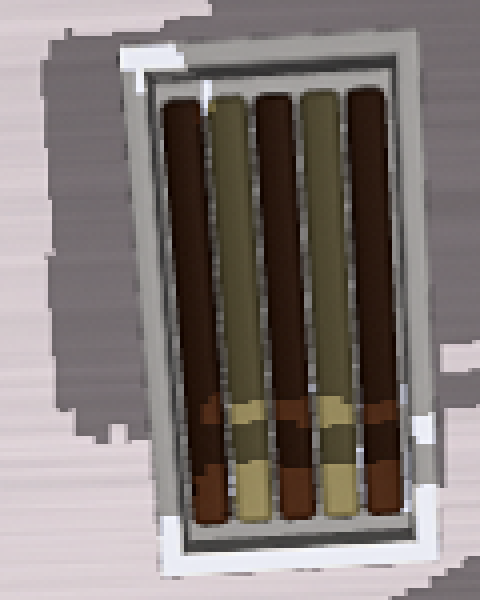

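View pics/mag1z.png

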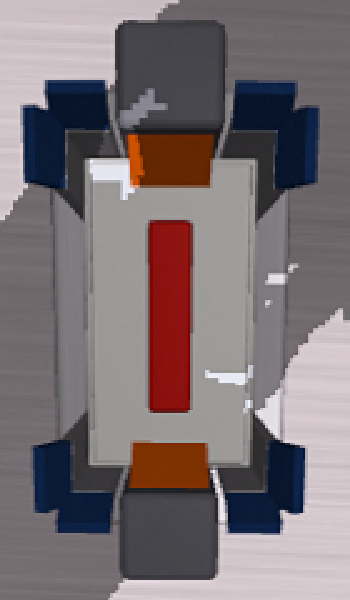

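View pics/lid1z.png

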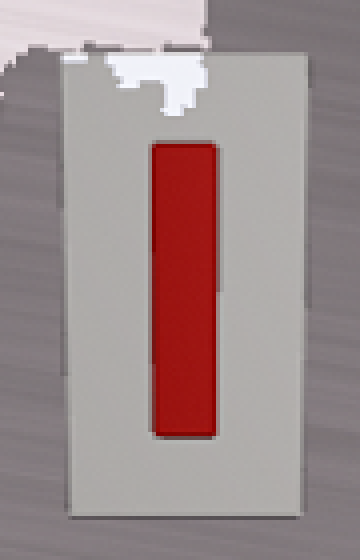

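```bash
python3 - <<'E'
from h import *
rd=lambda n:(np.load(f"pics/{n}.npy",allow_pickle=True).item(),cv2.imread(f"pics/{n}.png")[:,:,::-1].copy())
def quad(P):
    P=P[:,:2]; l=(P[0]+P[1]-P[2]-P[3])/2; w=(P[1]+P[2]-P[0]-P[3])/2
    return P.mean(0),np.linalg.norm(l),np.linalg.norm(w),np.degrees(np.arctan2(l[1],l[0])),np.degrees(np.arctan2(w[0],-w[1]))
c,_=rd("tray1")
z=np.array([[120,45],[418,30],[438,562],[162,577]])/4.+[200,50]-.5
print("outer",quad(plane(c,z,.038)))
z=np.array([[149,73],[395,56],[412,539],[185,552]])/4.+[200,50]-.5
print("inner",quad(plane(c,z,.038)))
c,_=rd("lid1")
z=np.array([[62,53],[308,53],[302,515],[69,516]])/4.+[230,55]-.5
print("lid",quad(plane(c,z,.011)))
z=np.array([[152,142],[218,142],[216,438],[152,438]])/4.+[230,55]-.5
print("rib",quad(plane(c,z,.027)))
c,_=rd("mag1")
z=np.array([[90,158],[258,158],[249,466],[90,466]])/2.5+[210,0]-.5
print("plate",quad(plane(c,z,.130)))
for (a,b) in [((132,185),(212,185)),((132,443),(208,443))]:
    print(plane(c,np.array([a,b])/2.5+[210,0]-.5,.14))
z=np.array([[45,80],[296,80],[281,532],[57,532]])/2.5+[210,0]-.5
print("flareouterx",quad(plane(c,z,.174)))
z=np.array([[22,105],[319,107],[305,513],[34,511]])/2.5+[210,0]-.5
print("flareoutery",quad(plane(c,z,.174)))
E
```

```text
outer (array([0.50437053, 0.27878096]), np.float64(0.1037942360379213), np.float64(0.057307961080721316), np.float64(1.1608330070871102), np.float64(0.9078188653057577))
inner (array([0.50442371, 0.27864706]), np.float64(0.093791405179398), np.float64(0.04722990952624928), np.float64(0.9849657513324631), np.float64(1.5012427464139613))
lid (array([0.55439441, 0.00060515]), np.float64(0.09872279678118256), np.float64(0.05234928762485445), np.float64(9.376408519928274), np.float64(9.507474505531361))
rib (array([0.55416531, 0.0006491 ]), np.float64(0.05991848932308636), np.float64(0.013471135533358953), np.float64(9.108945743662739), np.float64(9.381956010457515))
plate (array([ 0.54831511, -0.26996841]), np.float64(0.10182883533782781), np.float64(0.055379772992988484), np.float64(2.1689302327648625), np.float64(3.0230925754911144))
[[ 0.58868088 -0.25522125  0.14      ]
 [ 0.5900213  -0.28055701  0.14      ]]
[[ 0.50632364 -0.25874738  0.14      ]
 [ 0.50767346 -0.2844003   0.14      ]]
flareouterx (array([ 0.54831459, -0.26933961]), np.float64(0.12777103542753873), np.float64(0.06873059598667854), np.float64(2.803669622090179), np.float64(3.0184073310845894))
flareoutery (array([ 0.54813242, -0.26943847]), np.float64(0.1148309112234523), np.float64(0.08225048744260727), np.float64(2.859416790784299), np.float64(2.620121216657012))
```

```bash
python3 - <<'E'
from h import *
R=down(9.4); L=np.array([.5543,.0007,.0])
arm.grip(.05)
arm.move_to(L+[0,0,.08],R)
arm.move_l(L+[0,0,.0125],feed=.12)
print(arm.current_ee_pos(),arm.current_force())
arm.grip(0.0); print(arm.current_width(),arm.current_force())
arm.grip(.05)
arm.move_l(L+[0,0,.08],feed=.2)
p=np.array([.555,0,0])-.068*R[:,0]; p[2]=.15
arm.move_to(p,R); c,im=snap("wrist","lid2")
for k in blobs(red(im),300): print("red",k.mean(0),rect(plane(c,k,.027)))
print(arm.current_t())
E
```

```text
[0.5543218  0.00122232 0.01251331] [-0.12569937 -0.07894334  0.09359753]
0.013630825434657426 [-0.4282879   0.32842506  2.10603605]
red [129.48717949 192.24358974] (array([0.47859598, 0.11874127]), (63.81405258178711, 13.675381660461426), -64.90860176086426)
red [417.63970588 156.44852941] (array([ 0.54984149, -0.12106897]), (60.23725891113281, 17.26275634765625), -34.162532806396484)
red [276.90804598 125.5       ] (array([0.55430493, 0.00085167]), (58.927547454833984, 12.956814765930176), 9.102015495300293)
8.9917
```

```bash
python3 - <<'E'
from h import *
R=down(9.3); L=np.array([.5543,.0008,.0])
arm.move_to(L+[0,0,.06],R)
arm.move_l(L+[0,0,.0125],feed=.12)
arm.grip(0.0); print(arm.current_width(),arm.current_ee_pos())
arm.move_l(L+[0,0,.11],feed=.2)
T=np.array([.5044,.2787,0]); Rt=down(1.1)
arm.move_to(T+[0,0,.11],Rt)
arm.sleep(.2); f0=arm.current_force(); print(f0,arm.current_ee_pos(),arm.current_t())
arm.move_l(T+[0,0,.054],feed=.12)
arm.sleep(.3)
print(arm.current_ee_pos(),arm.current_force()-f0,arm.current_width())
c,im=snap("wrist","pl1"); c,im=snap("scene","pl1s"); cv2.imwrite("pics/pl1sz.png",cv2.resize(im[100:260,320:480,::-1],None,fx=3.5,fy=3.5))
E
```

```text
0.014219630527417216 [0.55435841 0.00080882 0.01262535]
[ 0.72093949 -0.82799002  0.31464697] [0.50488664 0.27763833 0.1099307 ] 12.6333
[0.50469983 0.27885957 0.05456621] [-0.28493308  1.0454377  -0.98270718] 0.014112898795319451
```

View pics/pl1.png

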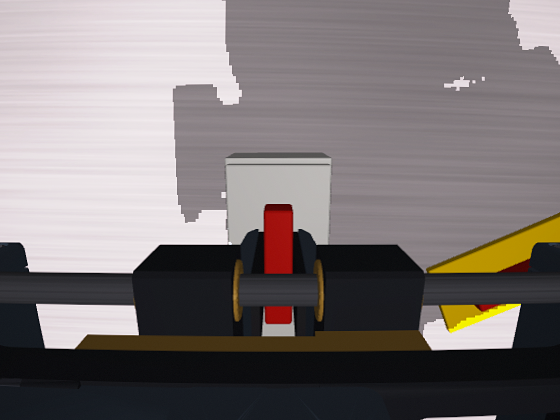

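View pics/pl1sz.png

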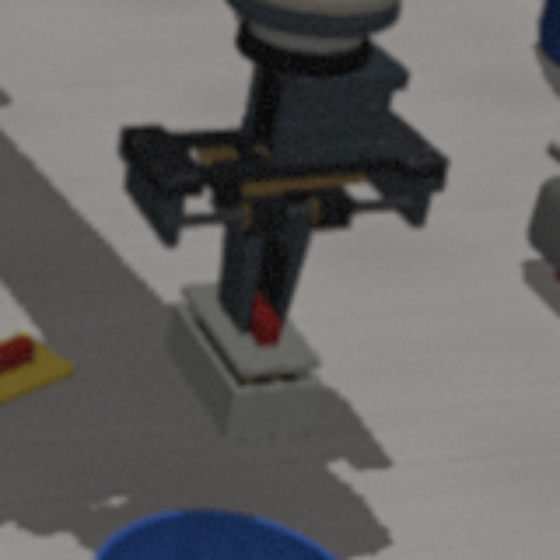

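The wrist view shows the lid over the tray, squared with it at columns 226–331. The scene view shows a small gap between them. Next I lower it.

```bash
python3 - <<'E'
from h import *
T=np.array([.5044,.2787,0]); Rt=down(1.1)
f0=arm.current_force()
for z in (.050,.0475,.0460,.0452):
    arm.move_l(T+[0,0,z],Rt,feed=.04); arm.sleep(.1)
    f=arm.current_force()-f0; print(z,arm.current_ee_pos(),f.round(2))
    if f[2]>12: break
arm.sleep(.2)
arm.grip(.045); arm.sleep(.1); print(arm.current_force()-f0)
arm.move_l(T+[0,0,.11],feed=.2)
p=np.array([.505,.2787,0])-.068*Rt[:,0]; p[2]=.17
arm.move_to(p,Rt); arm.sleep(.2); c,im=snap("wrist","tray2")
for k in blobs(red(im),300): print("red",k.mean(0),rect(plane(c,k,.060)))
cv2.imwrite("pics/tray2z.png",cv2.resize(im[40:210,200:360,::-1],None,fx=3.5,fy=3.5,interpolation=0))
np.save("pics/tray2.npy",c,allow_pickle=True)
print(arm.current_t())
E
```

```text
0.05 [0.50434178 0.27868975 0.04990018] [0.72 0.54 1.05]
0.0475 [0.50439207 0.27870092 0.04748592] [0.47 1.68 0.22]
0.046 [0.50439832 0.2787162  0.0459994 ] [0.6  1.78 0.64]
0.0452 [0.50452155 0.27874875 0.04561436] [-0.19  0.24  7.76]
[0.6996831  1.21829954 1.46427369]
red [448.52795031 159.81987578] (array([0.48140381, 0.13929742]), (54.77969741821289, 14.879593849182129), -64.98239326477051)
red [277.47252747 126.        ] (array([0.50440723, 0.27896185]), (58.46147155761719, 12.339605331420898), 1.3700761795043945)
17.175
```

View pics/tray2z.png

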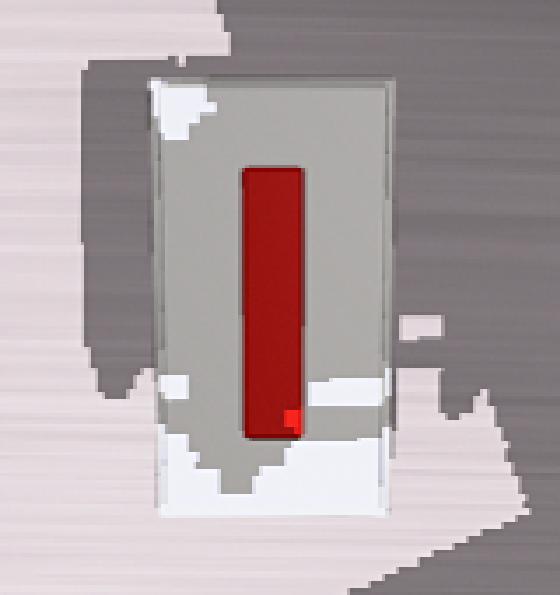

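```bash
python3 - <<'E'
from h import *
T=np.array([.5044,.2788,0]); Rt=down(1.2); M=np.array([.5482,-.2695,0]); Rm=down(2.8)
arm.grip(.078)
arm.move_to(T+[0,0,.10],Rt)
arm.move_l(T+[0,0,.010],feed=.12)
print(arm.current_ee_pos()); arm.grip(0.0); print(arm.current_width(),arm.current_ee_pos())
arm.move_l(T+[0,0,.215],feed=.12); arm.sleep(.1); print(arm.current_width())
arm.move_l(M+[0,0,.215],Rm,feed=.25); arm.sleep(.3)
print(arm.current_ee_pos(),arm.current_force(),arm.current_width(),arm.current_t())
snap("wrist","car1"); c,im=snap("scene","car1s"); cv2.imwrite("pics/car1sz.png",cv2.resize(im[60:290,40:240,::-1],None,fx=2.5,fy=2.5))
c,im=snap("top","car1t")
E
```

```text
[0.5047786  0.2790412  0.01079679]
0.05804755406235495 [0.50463306 0.27887963 0.01044263]
0.05780040099985084
[ 0.54824714 -0.26927296  0.21503855] [ 0.38745073  1.04710879 -2.30318711] 0.05776814159318155 24.275
```

View pics/car1.png

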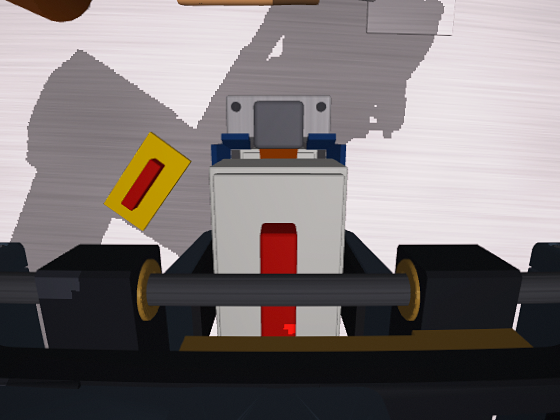

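View pics/car1sz.png

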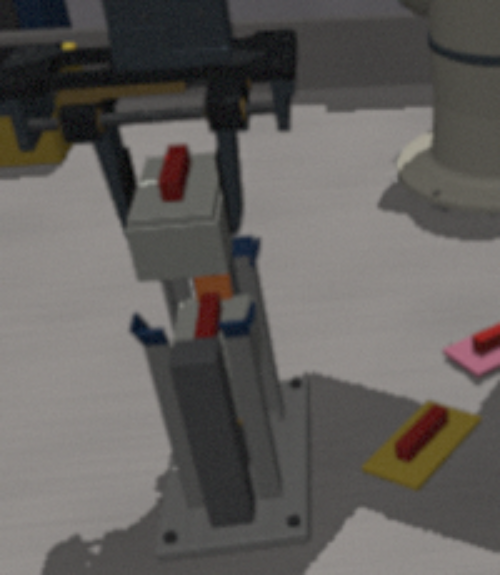

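The wrist view shows the closed tray held square, with the lid seated and its far edge near row 170. It is centred between the blue flares at columns 212–346. Next I lower it into the mouth while watching the force.

```bash
python3 - <<'E'
from h import *
c=arm.get_calibration("wrist")
print("tray far edge mid",plane(c,[[279,169]],.215-.0104+.038), "expect",np.array([.5482,-.2695])+.052*down(2.8)[:2,0])
M=np.array([.5482,-.2695,0]); Rm=down(2.8); f0=arm.current_force()
for z in (.186,.178,.172,.168,.165,.162,.160,.158,.156,.154):
    arm.move_l(M+[0,0,z],Rm,feed=.06); arm.sleep(.08)
    f=arm.current_force()-f0; t=arm.current_torque(); print(z,arm.current_ee_pos().round(4),f.round(2),np.round(t,2))
    if f[2]>3.5 or np.hypot(f[0],f[1])>8: break
print(arm.current_t()); snap("wrist","in1"); c,im=snap("scene","in1s"); cv2.imwrite("pics/in1sz.png",cv2.resize(im[60:290,40:240,::-1],None,fx=2.5,fy=2.5))
E
```

```text
tray far edge mid [[ 0.59876446 -0.26732346  0.2426    ]] expect [ 0.60013792 -0.26695981]
0.186 [ 0.5484 -0.2696  0.1863] [ 0.1  -0.75  0.19] [ 0.06  0.03 -0.04]
0.178 [ 0.5482 -0.2695  0.1779] [ 0.1  -0.95 -1.22] [-0.   -0.   -0.01]
0.172 [ 0.5482 -0.2694  0.1719] [ 0.64 -0.6   0.29] [-0.01 -0.03 -0.  ]
0.168 [ 0.5482 -0.2695  0.168 ] [-0.7  -0.42 -0.33] [0.04 0.04 0.06]
0.165 [ 0.5482 -0.2695  0.165 ] [-1.21 -0.05  0.18] [0.02 0.04 0.02]
0.162 [ 0.5482 -0.2695  0.1619] [ 0.05 -1.16  0.39] [0.06 0.01 0.02]
0.16 [ 0.5482 -0.2695  0.16  ] [-0.14 -0.25 -0.96] [-0.02  0.01  0.04]
0.158 [ 0.5482 -0.2696  0.158 ] [ 0.02 -1.8   0.05] [-0.12 -0.09  0.01]
0.156 [ 0.5483 -0.2696  0.156 ] [-0.08 -1.94  2.49] [-0.22 -0.13 -0.  ]
0.154 [ 0.5482 -0.2695  0.1539] [ 0.97 -1.95  1.87] [-0.19 -0.12  0.01]
28.175
```

View pics/in1.png

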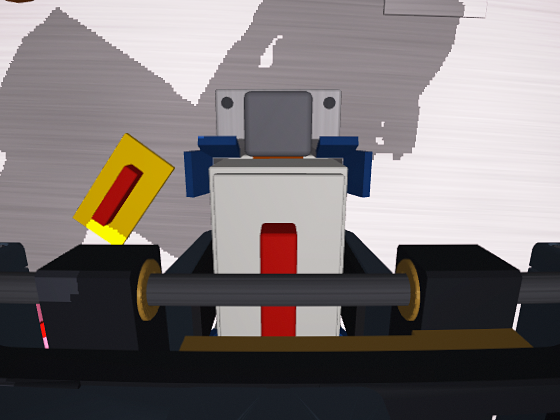

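View pics/in1sz.png

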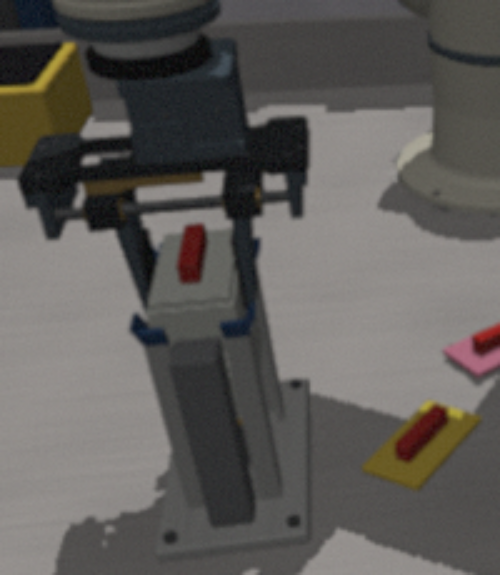

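The tray's underside is at about 0.1435 m, inside the pocket, and the contact force is about 2 N. I'll release it, back off and check.

```bash
python3 - <<'E'
from h import *
M=np.array([.5482,-.2695,0]); Rm=down(2.8)
arm.sleep(.1); arm.grip(.072); arm.sleep(.2)
arm.move_l(M+[0,0,.26],feed=.15)
arm.grip(0.0)
p=M-.068*Rm[:,0]; p[2]=.26
arm.move_to(p,Rm); arm.sleep(.2); c,im=snap("wrist","mag2"); print(arm.current_t())
for k in blobs(red(im),500): print("red",k.mean(0),[rect(plane(c,k,z)) for z in (.200,.204,.21)])
c,im=snap("scene","mag2s"); cv2.imwrite("pics/mag2sz.png",cv2.resize(im[60:290,40:240,::-1],None,fx=2.5,fy=2.5))
E
```

```text
31.6167
red [ 95.85185185 228.74074074] [(array([ 0.47185211, -0.14314297]), (38.91202163696289, 8.330269813537598), -56.07612991333008), (array([ 0.47318359, -0.14532265]), (38.239845275878906, 8.186373710632324), -56.07614517211914), (array([ 0.47518073, -0.14859209]), (37.23157501220703, 7.970503807067871), -56.07609176635742)]
red [151.48598131 118.85981308] [(array([ 0.54878497, -0.18685362]), (34.339046478271484, 9.335378646850586), -34.68136978149414), (array([ 0.54878754, -0.18827814]), (33.745887756347656, 9.174077987670898), -34.68182373046875), (array([ 0.54879126, -0.19041479]), (32.856143951416016, 8.932178497314453), -34.68257522583008)]
red [277.94196429 126.        ] [(array([ 0.54815533, -0.26957568]), (59.694793701171875, 13.379016876220703), 2.8656649589538574), (array([ 0.54816895, -0.2695726 ]), (58.66373825073242, 13.147860527038574), 2.862936019897461), (array([ 0.5481886 , -0.26956415]), (57.11668395996094, 12.801264762878418), 2.8666980266571045)]
```

View pics/mag2.png

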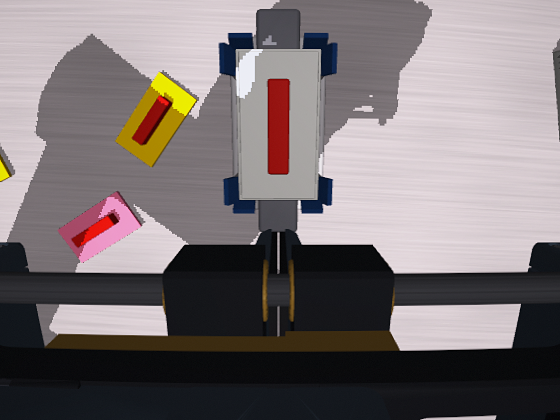

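View pics/mag2sz.png

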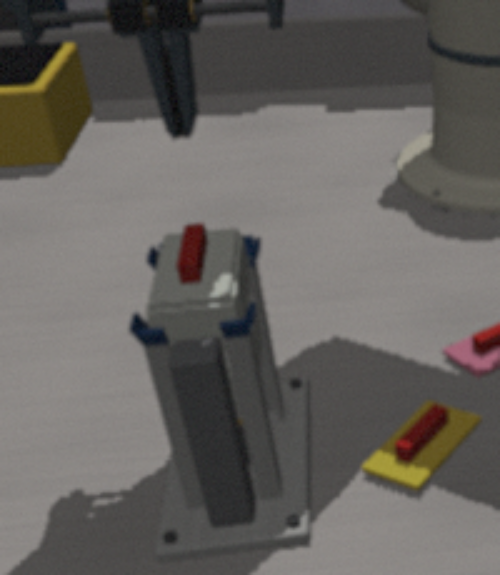

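The tray sits centred at (0.5482, −0.2696), yaw 2.87°, level in the mouth. Next I press on the rib with closed fingers.

```bash
python3 - <<'E'
from h import *
M=np.array([.5482,-.2696,0]); Rm=down(2.8)
arm.move_to(M+[0,0,.225],Rm); arm.sleep(.2); f0=arm.current_force(); print(arm.current_t())
for z in (.21,.204,.199,.194,.189,.184,.179,.174,.169,.164,.159,.154,.150,.146,.144,.142,.140):
    arm.move_l(M+[0,0,z],Rm,feed=.05); arm.sleep(.05)
    f=arm.current_force()-f0; print(z,arm.current_ee_pos()[2].round(4),f.round(1))
    if f[2]>22 or np.hypot(f[0],f[1])>10: print("STOP");break
print(arm.current_t()); snap("wrist","press1"); c,im=snap("scene","press1s"); cv2.imwrite("pics/press1sz.png",cv2.resize(im[60:290,40:240,::-1],None,fx=2.5,fy=2.5))
E
```

```text
32.275
0.21 0.21 [-0.7  0.3 -0.1]
0.204 0.2039 [-0.4 -0.7 -0.2]
0.199 0.1988 [-0.9 -0.4  0.7]
0.194 0.194 [-0.4 -0.4  2. ]
0.189 0.1889 [-0.8  0.1  0.3]
0.184 0.184 [-0.4  0.1  1.3]
0.179 0.1791 [-1.  -0.8  1.2]
0.174 0.1742 [ 0.1 -0.   2. ]
0.169 0.1692 [ 0.1 -0.5  2.9]
0.164 0.1642 [0.  0.5 3.8]
0.159 0.1592 [1.3 0.4 3.8]
0.154 0.1542 [-0.4 -0.4  4.9]
0.15 0.1502 [-0.4 -0.9  4.8]
0.146 0.1463 [ 1.4 -0.4  5.6]
0.144 0.1444 [0.  0.3 7. ]
0.142 0.1424 [-0.3 -0.3  6.4]
0.14 0.1404 [0.4 0.3 6.7]
37.5917
```

View pics/press1sz.png

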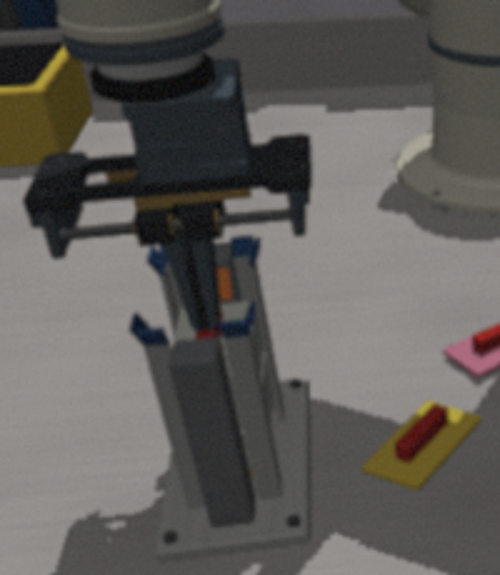

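The far orange catch is visible and looks snapped in. I'll press slightly further, then lift; the contact force should vanish near z = 0.146.

```bash
python3 - <<'E'
from h import *
M=np.array([.5482,-.2696,0]); Rm=down(2.8)
f=lambda: arm.current_force().round(1)
for z in (.1385,.142,.144,.146,.148,.151):
    arm.move_l(M+[0,0,z],Rm,feed=.03); arm.sleep(.1); print(z,arm.current_ee_pos()[2].round(4),f())
arm.move_l(M+[0,0,.26],feed=.15)
p=M-.068*Rm[:,0]; p[2]=.26
arm.move_to(p,Rm); arm.sleep(.2); c,im=snap("wrist","mag3"); print(arm.current_t())
for k in blobs(red(im),500): print("red",k.mean(0),rect(plane(c,k,.146)))
cv2.imwrite("pics/mag3z.png",cv2.resize(im[0:240,210:350,::-1],None,fx=2.5,fy=2.5,interpolation=0))
c,im=snap("scene","mag3s"); cv2.imwrite("pics/mag3sz.png",cv2.resize(im[60:290,40:240,::-1],None,fx=2.5,fy=2.5))
snap("top","top3")
E
```

```text
0.1385 0.1389 [0.2 0.7 7. ]
0.142 0.1425 [1.2 0.3 7.9]
0.144 0.1445 [ 0.9 -0.4  6.6]
0.146 0.1462 [-0.1  0.7  6.4]
0.148 0.1477 [-0.7  0.4 -0.1]
0.151 0.151 [-1.2  0.4 -0.1]
41.3083
red [ 95.72897196 228.8317757 ] (array([ 0.45399908, -0.1137274 ]), (47.90095520019531, 10.27477741241455), -55.97530746459961)
red [151.04716981 118.83962264] (array([ 0.54856964, -0.16757886]), (42.06809616088867, 11.481179237365723), -34.464080810546875)
red [278.51111111 125.5       ] (array([ 0.54855383, -0.27021445]), (58.62486267089844, 12.525994300842285), 2.6105897426605225)
```

View pics/mag3z.png

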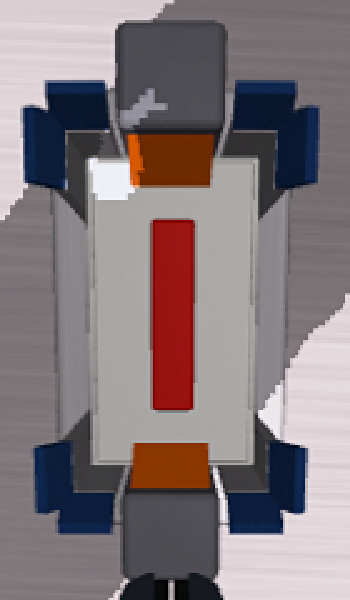

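View pics/mag3sz.png

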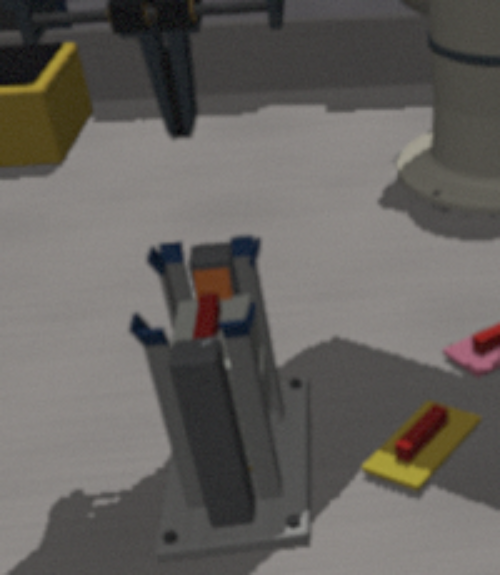

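View pics/top3.png

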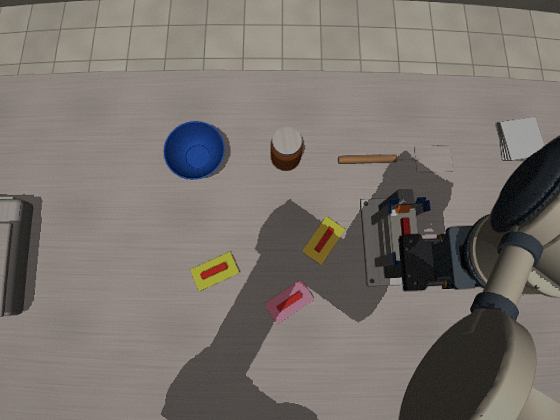

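Both catches show at the same pixels as at the start (zoom rows 185 and 443), over the new lid. The rib top is at the held height, and the bystanders haven't moved. I'm handing in.

```bash
python3 - <<'E'
from rig import arm
print(arm.current_force()); arm.sign_off()
E
```

```text
[ 0.63670246 -0.35963749  0.11505676]
the job is handed in; nothing more can be done
```

I fitted the lid onto the tray, carried the closed tray to the magazine and pressed it down about 7 mm past home with closed fingers. I then backed the gripper off and handed the job in at about 41 s. `sign_off` gives no verdict, so this rests on my own checks:

- **Lid:** after release it measured within about 0.3 mm of the tray centre and about 0.3° of its angle. It still looked seated in every later view.
- **Catches:** both show at the same image positions as before the job, now over the new lid. The contact force dropped to zero as the fingers lifted between 0.146 and 0.148 m, which is the held height of the rib.
- **Tray position:** the rib measured (0.5486, −0.2702), yaw 2.6°. The magazine measured (0.5482, −0.2695), 2.8°, so it is centred to under 1 mm.
- **Bystanders:** the jar, bowl, spatula and look-alike lids show no change in the top view.

One number disagreed: the press read about 7 N against the expected 10 N or so. The other checks gave no sign that it mattered. I had no direct reading of the follower or the catch joints, so those come only from the images and the contact height.

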